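Check the winch brake's lever travel and mark it

ROBOT

A 7-joint arm with a two-finger parallel gripper is mounted at the origin on the work surface. World frame = base frame: x ahead of the robot, y to its left, z up, the work surface at z = 0. Lengths are in mm, angles in rad, forces in N, time in s.
With the tool pointing down it reaches from about 400 to 875 mm from the base axis. Payload 4.4 kg.
Tool frame: the origin (TCP) lies on the centre line of the jaws, within the pads' length; the fingertips stand 25 mm ahead of it and the grasp point (between the pads) lies 6 mm ahead of it; z points along the fingers, x is the direction in which the jaws open and shut, and the axes are right-handed (so a half turn about z gives the same grasp; the last joint's range is limited). The gripper opens to 85 mm and grips with 20 to 120 N. Pads are 22 mm wide; open, the fingers measure 114 mm over their backs; the gripper's body (76 mm by 85 mm) begins 54 mm behind the grasp point. The pads swing forward as they close: fully open they stand 13 mm farther back than shut.
Start: joints at [-1.219, 0.628, 0.038, 1.517, -0.027, 0.996, -0.02], TCP at [263.717, 594.113, 256.313] pointing down, gripper open.
Joint ranges: [-3.06, 3.06], [-0.37, 2.12], [-1.25, 1.32], [0.18, 2.47], [-1.1, 4.24], [0.23, 1.98], [-2.94, 2.94]. Speed limits (rad/s): [2.57, 2.57, 3.14, 3.14, 3.14, 3.14, 3.14].

INTERFACE

Orientations are given as [roll, pitch, yaw] about the fixed x, y, z axes, in that order (R = Rz(yaw) Ry(pitch) Rx(roll)).
In Python, from cell import ctrl, cams gives the robot as it stands. The module is installed in compiled form; this text tells all that it offers.
- The arm moves only by the tool step_arm, never from a script. Its arguments are lists of equal length, an entry for each row: "linear": the shift along the tool's x, y, z in mm, a list of three; "yaw": the turn about the tool's z in rad; "gripper": the opening, from -1 (shut) to 1 (fully open). A call has 1 to 8 rows; each row is the pose to reach, as a shift and turn from the pose commanded when the call began, along the tool's axes at that moment; what a row does not reach only later rows make up. A row lasts 1/12 s, in which the tool goes at most 41.7 mm and 7.16 degrees, less where a joint would pass 70% of its speed; a pose out of reach is approached as far as the arm can. A call with a gripper value outside its range is refused whole. The fingers move at their own pace and stop on an object; the grip force is fixed at half the most. Time passes only in rows, so rows that repeat a pose let the fingers close. It gives the time, the measured TCP pose, the force and the opening at its end, in the units of the state.
- ctrl.read_state(): the state, without advancing time (a new reading comes with each control period).
- cams.get_image(name): name is "scene" or "side" or "wrist"; returns a dict with "frame" (400x640x3 uint8, red, green, blue), "depth" (400x640 float32, mm along the optical axis (not along the pixel's ray), 0 where there is no reading), "intrinsics" (3x3 intrinsics, pixels), "cam_to_world" (4x4, takes a point from camera to world coordinates). Camera axes: x right, y down, z forward; pixel columns grow to the right and rows downward; lengths in mm; the calibration is good to about 2 mm. A picture is of the moment at which its call begins.
- ctrl.finish_job(): hands the job in, once; it reports no verdict.
Trained networks look in the newest picture that a camera, given by its name, has taken for a name from the list of things; names that differ only in an ending like _2 or _b are one class to them, and where a whole thing is asked for, a point or a joint stands for the part that bears it (a point fixed in the world has none). Each returns a list of dicts, best first, with "conf" (0 to 1); they miss things now and then, are a little off and sometimes report something else, mostly with a low value. They report only what shows in the picture. A call takes as long as a camera call.
- cams.regions_of(camera, name): "pixels" (400x640 bool, what is visible of it) and "pixel" ([column, row] in pixels, amid what is visible of it).
The state is a dict: "clock": time; "qpos": joint angles; "qd": joint speeds; "tau": joint torques, N m; "eef_pos": TCP position; "tool_rot": TCP orientation; "force": force on the tool from outside, world axes, zero at the start; "torque": the same for the moment, N m; "width": finger opening in mm.
Only numpy, scipy, OpenCV 4.12 (cv2) and the standard library are available. Lean on these libraries where they do the work, as an engineer would, in place of code of your own. Each camera call takes 0.05 s, during which the arm holds its last target.

TASK

Check the winch brake: push the black brake lever slowly counter-clockwise through its free play until it firms up, lean on it with a firm but not straining push (about 14 N) for about a second, then let it come back to rest. The yellow drag needle now shows how far the lever travelled: without touching the needle, slide the red marker along its groove until it is in line with the needle, within half a scale division, and let go. Leave the things lying around where they are.

Things in the scene. Friction and masses are not known exactly. Their poses are not given: they have to be found in the camera images.
- console: Blue bench-mounted winch-brake console, bolted down, 390 x 400 x 55 mm, white scale plate on it (top at 60 mm; black ticks, one division = 10 mm of arc about 195 mm from the pivot). Origin: on the table straight below the vertical pivot that lever, needle and marker all turn about. x points from the pivot over the scale, y to the left of that, z up.
- brake_lever (a joint): Lever angle in rad, 0 at rest, growing counter-clockwise seen from above, to 0.95. At 0 it points 0.55 rad clockwise of the console's x axis. Steel bar 18 mm wide, 82 to 94 mm above the table, reaching 170 mm from the pivot. A spring returns it. Free play is light: 2 to 5 N at the grip. Somewhere from 0.28 to 0.72 rad (hidden, different each time) the brake bites and the push rises steeply.
- lever_grip (a point): On the axis of the lever's black upright grip, 125 mm above the table: a round post 26 mm in diameter, 94 to 150 mm above the table, 150 mm from the pivot. Push it from its clockwise side. Once the brake bites the push rises by about 1.5 N per mm here. A firm bite is 12 to 16 N, square to the lever; under 10 N is not enough, over 20 N strains the brake.
- needle (a joint): Yellow drag needle's angle in rad, same zero, sense and pivot as the lever; starts from 0 to 0.12. The lever pushes it along by a small steel pin (100 mm from the pivot, at the bar's counter-clockwise side, top 102 mm above the table), pointing the same way as the lever, and it stays at the farthest place the lever has reached. It moves very easily.
- needle_tip (a point): Tip of the yellow needle, a flat pointer 5 to 10 mm wide at 70 mm height (under the lever's bar, above the plate), 205 mm from the pivot. The grey housing that covers the pivot and hides the brake is 170 mm wide, reaches 30 mm ahead of the pivot towards the scale and 95 mm behind, and is 115 mm high; a white reservoir with black cap on it reaches 153 mm.
- marker (a joint): Angle of the red record marker in rad, same zero, sense and pivot as lever and needle (range 0 to 1.12): marker and needle are in line when both angles are equal. It rides in an arc groove just outside the needle's reach and stays where it is left; sliding it takes about 1 N. It starts between 0.9 and 1.08 rad.
- marker_tip (a point): The point that the red marker's narrow index points at: on the marker's centre line, 205 mm from the pivot, 70 mm height; it coincides with needle_tip when the two are in line.
- marker_knob (a point): On the axis of the red marker's upright round knob: 18 mm diameter, 69 to 115 mm above the table, 245 mm from the pivot; this point is at 100 mm height. Below the knob is a flat red tab 18 mm wide, 63 to 69 mm above the table.
- bearing: loose steel bearing ring, 42 mm across, 12 mm high, left lying on the console's scale plate; origin at the centre of its underside
- socket: loose round steel socket standing on the console's scale plate, 22 mm diameter, 30 mm high; origin at the centre of its underside
- wrench: loose steel wrench lying on the table beside the console; origin at its middle
- screwdriver: loose screwdriver with orange handle lying on the table beyond the console; origin at its middle
- oil_bottle: loose yellow oil bottle, 66 mm diameter, 170 mm high; origin at the centre of its underside
- grease_jar: loose amber jar with black lid, 72 mm diameter, 75 mm high; origin at the centre of its underside

How it is judged:
By the outcome, as a careful person would: the job done as asked, in the order asked, and still so for the second after the job is handed in, with the robot touching nothing.
It also fails if it takes over 72 s, if anything falls off the work surface, if the arm or the gripper's body presses on something with over 40 N, if the wrist force passes 120 N, or if a joint passes its speed limit or range.

## Working session

There is one attempt and no reset: what is moved stays moved. The work goes in short steps, Python scripts to look and compute and a tool call to move; the robot and the scene stay as the last step left them, time stands still between calls to the robot, and variables do not carry over. Pictures are saved under pics/ and viewed, and the job is handed in when it is done.

Besides the shell and the picture viewer there is one more tool, called after "Call:" as name([rows], argument=value, ...), one row to a line, values as JSON. step_arm: Moves the arm, as the interface text tells. Its arguments: {"type":"object","properties":{"linear":{"type":"array"},"yaw":{"type":"array"},"gripper":{"type":"array"}},"required":["linear","yaw","gripper"]}

```bash
mkdir -p pics
cat > h.py <<'E'
import numpy as np, cv2
from cell import ctrl, cams
def snap(n,tag):
    d=cams.get_image(n); cv2.imwrite(f'pics/{tag}.png',d['frame'][:,:,::-1]); return d
def pt(d,px,z=None,depth=None):
    K=np.array(d['intrinsics']);T=np.array(d['cam_to_world'])
    r=np.linalg.inv(K)@np.array([px[0],px[1],1.])
    if z is None:
        return (T@np.append(r*depth,1))[:3]
    o=T[:3,3]; v=T[:3,:3]@r; return o+v*(z-o[2])/v[2]
def proj(d,P):
    K=np.array(d['intrinsics']);T=np.linalg.inv(np.array(d['cam_to_world']))
    c=T@np.append(P,1); u=K@c[:3]; return u[:2]/u[2]
E
python3 - <<'E'
from h import *
s=ctrl.read_state();print(s)
for n in ['scene','side','wrist']:
    d=snap(n,n+'0')
    print(n,np.round(d['cam_to_world'],2).tolist())
    for k in ['console','brake_lever','lever_grip','needle','needle_tip','marker','marker_tip','marker_knob','bearing','socket','oil_bottle','grease_jar']:
        r=cams.regions_of(n,k)
        print(n,k,[(round(x['conf'],2),np.round(x['pixel']).tolist(),int(x['pixels'].sum())) for x in r[:2]])
E
```

```text
{'clock': 0.0, 'qpos': array([-1.2187844 ,  0.6293215 ,  0.03844638,  1.51835271, -0.02701353,
        0.99631011, -0.0200242 ]), 'qd': array([-0.00076716,  0.00075579,  0.00140641,  0.00043815,  0.00058338,
        0.00042849, -0.00059112]), 'tau': array([ 9.30568058e-04, -5.63389993e+01,  1.22667264e+00, -1.93449247e+01,
        1.10585382e-02,  1.05439566e-02, -1.01873854e-05]), 'eef_pos': array([263.48463698, 593.57657908, 255.40997728]), 'tool_rot': array([3.14157811e+00, 1.87361266e-03, 1.15294959e+00]), 'force': array([-0.25074785,  0.53261422,  0.13077123]), 'torque': array([ 0.04825083, -0.01403574, -0.04326193]), 'width': 85.7865622718032}
scene [[-0.89, 0.34, -0.31, 1076.62], [0.46, 0.66, -0.59, 993.59], [0.0, -0.67, -0.74, 1308.11], [0.0, 0.0, 0.0, 1.0]]
scene console [(0.95, [326.0, 194.0], 11710)]
scene brake_lever [(0.89, [311.0, 169.0], 332)]
scene lever_grip [(0.58, [315.0, 171.0], 343)]
scene needle [(0.5, [321.0, 174.0], 112)]
scene needle_tip [(0.65, [311.0, 176.0], 62), (0.65, [264.0, 121.0], 398)]
scene marker []
scene marker_tip [(0.51, [310.0, 216.0], 98)]
sce
[... 567 characters left out ...]
de marker [(0.75, [357.0, 209.0], 191)]
side marker_tip [(0.66, [358.0, 208.0], 166)]
side marker_knob [(0.44, [356.0, 210.0], 155)]
side bearing []
side socket [(0.59, [239.0, 217.0], 83)]
side oil_bottle [(0.97, [440.0, 155.0], 946), (0.38, [280.0, 224.0], 65)]
side grease_jar [(0.9, [140.0, 296.0], 1262)]
wrist [[0.41, 0.86, 0.29, 188.76], [0.91, -0.38, -0.13, 627.3], [0.0, 0.32, -0.95, 373.68], [0.0, 0.0, 0.0, 1.0]]
wrist console [(0.7, [32.0, 361.0], 3019)]
wrist brake_lever []
wrist lever_grip []
wrist needle []
wrist needle_tip []
wrist marker []
wrist marker_tip []
wrist marker_knob [(0.51, [32.0, 360.0], 2959)]
wrist bearing []
wrist socket []
wrist oil_bottle []
wrist grease_jar []
```

View pics/scene0.png

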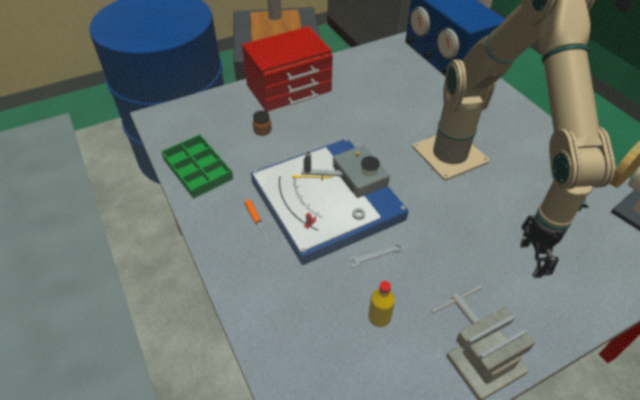

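View pics/side0.png

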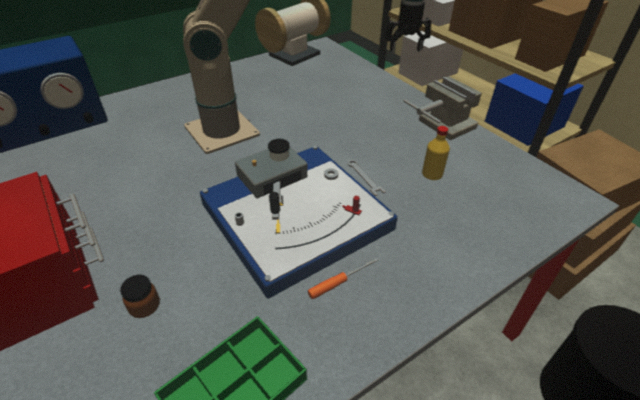

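View pics/wrist0.png

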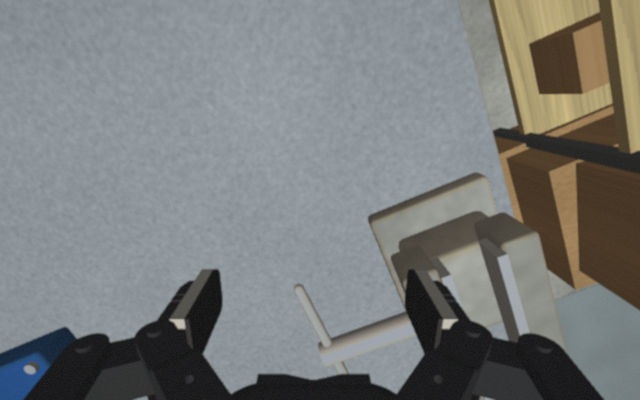

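```bash
cat >> h.py <<'E'
def rect(d,z,x0,x1,y0,y1,s):
    # image: up = +x, left = +y ; s px/mm
    W=int((y1-y0)*s);H=int((x1-x0)*s)
    src=[];dst=[]
    for x,y in [(x0,y0),(x1,y0),(x1,y1),(x0,y1)]:
        src.append(proj(d,[x,y,z])); dst.append([(y1-y)*s,(x1-x)*s])
    M=cv2.getPerspectiveTransform(np.float32(src),np.float32(dst))
    return cv2.warpPerspective(d['frame'],M,(W,H),flags=cv2.INTER_CUBIC)
E
python3 - <<'E'
from h import *
for n in ['scene','side']:
    d=cams.get_image(n); print(d['intrinsics'])
    for k,z in [('console',55),('lever_grip',125),('marker_knob',100),('needle_tip',70),('socket',75),('oil_bottle',85),('grease_jar',40)]:
        for r in cams.regions_of(n,k)[:1]: print(n,k,pt(d,r['pixel'],z).round(0))
    a=rect(d,60,380,880,-250,250,1.2); cv2.imwrite(f'pics/r_{n}.png',a[:,:,::-1])
E
```

```text
[[507.2071339    0.         318.58661195]
 [  0.         507.2071339  194.75449846]
 [  0.           0.           1.        ]]
scene console [531.  18.  55.]
scene lever_grip [550. -35. 125.]
scene needle_tip [517. -65.  70.]
scene socket [647.  99.  75.]
scene oil_bottle [598. 459.  85.]
scene grease_jar [ 572. -464.   40.]
[[421.35656513   0.         318.10676972]
 [  0.         421.35656513 194.54343769]
 [  0.           0.           1.        ]]
side console [559. -52.  55.]
side lever_grip [562. -92. 125.]
side marker_knob [657.  82. 100.]
side needle_tip [576. -90.  70.]
side socket [ 499. -167.   75.]
side oil_bottle [616. 433.  85.]
side grease_jar [ 577. -457.   40.]
```

View pics/r_scene.png

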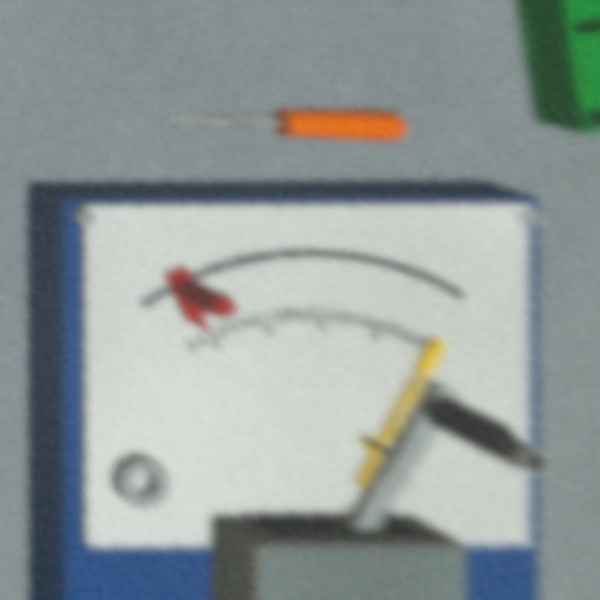

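View pics/r_side.png

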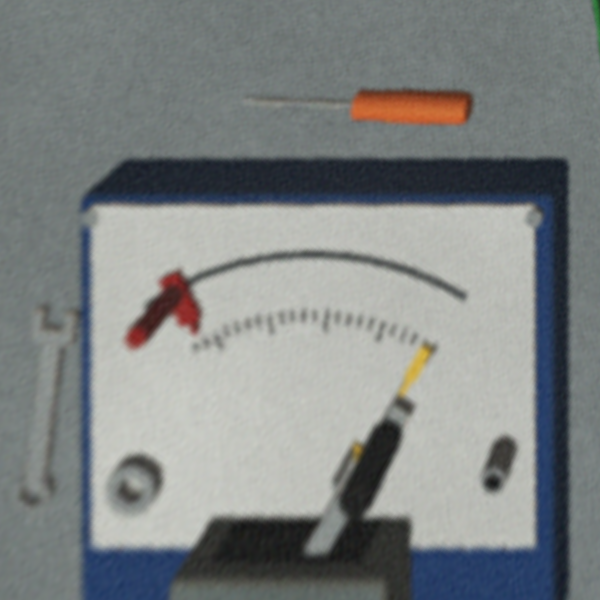

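Run:
```python
from h import *
from scipy.optimize import least_squares
s=3
for n in ['scene','side']:
    d=cams.get_image(n)
    a=rect(d,60,380,880,-250,250,s); g=cv2.cvtColor(a,cv2.COLOR_RGB2GRAY).astype(float)
    P=[]
    for y in np.arange(-105,75,3.):
        c=int((250-y)*s); 
        xs=np.arange(640,690,1/s); v=g[((880-xs)*s).astype(int),c]
        i=v.argmin()
        if v[i]<v.max()-40: P.append((xs[i],y))
    P=np.array(P)
    f=lambda p,R=None: np.hypot(P[:,0]-p[0],P[:,1]-p[1])-(p[2] if R is None else R)
    r=least_squares(f,[423,-8,245],loss='soft_l1'); print(n,len(P),r.x,np.abs(r.fun).mean())
    r=least_squares(lambda p:f(p,245.),[423,-8],loss='soft_l1'); print(r.x,np.abs(r.fun).mean())
    # plate edges: white mask
    m=(a.min(2)>140).astype(np.uint8); k,l,st,_=cv2.connectedComponentsWithStats(m)
    j=st[1:,4].argmax()+1
    c=cv2.findContours((l==j).astype(np.uint8),0,2)[0][0]
    # top edge line fit
    q=c[:,0,:]; x=880-q[:,1]/s; y=250-q[:,0]/s
    t=(x>690)&(y>-150)&(y<140); print('edge',np.polyfit(y[t],x[t],1), 'L',np.median(y[y>160]), 'R',np.median(y[y<-185]))
    lf=(y>165)&(x<690)&(x>480); print('left',np.polyfit(x[lf],y[lf],1))
```

```text
scene 60 [420.93200899  -7.04447266 247.89745147] 0.21752331326262558
[423.89405396  -7.16309703] 0.222660870844697
edge [-3.60530381e-03  7.10226322e+02] L 180.0 R -191.33333333333331
left [2.20564907e-03 1.78692159e+02]
side 60 [425.67017861  -9.51131609 242.16583948] 0.1698750873261351
[422.7716198   -9.42695403] 0.18154783803064684
edge [-3.06459575e-04  7.08437627e+02] L 173.33333333333331 R -194.33333333333331
left [-1.75282978e-04  1.73510242e+02]
```

Call:
step_arm([
  [400,300,0],
  [770,250,0],
  [770,30,0],
  [770,30,0],
  [770,30,0],
  [770,30,0],
  [770,30,0],
  [770,30,0],
], yaw=[0.12,0.24,0.36,0.48,0.6,0.72,0.84,0.96], gripper=[1,1,1,1,1,1,1,1])

```text
clock: 3.52
eef_pos: [403.5, 818.6, 253.8]
tool_rot: [-3.122, -0.011, 0.311]
force: [6.1, -0.9, 1.9]
width: 85.5
```

Call:
step_arm([
  [-10,40,0],
  [-20,80,0],
  [-30,120,0],
  [-40,160,0],
  [-50,200,0],
  [-60,240,0],
  [-65,280,0],
  [-70,320,0],
], yaw=[0,0,0,0,0,0,0,0], gripper=[1,1,1,1,1,1,1,1])

```text
clock: 4.18
eef_pos: [427.9, 536.3, 248.5]
tool_rot: [-3.126, -0.012, 0.313]
force: [1.7, -0.1, 0.6]
width: 85.5
```

Run:
```python
from h import *
s=ctrl.read_state();print({k:np.round(v,3) for k,v in s.items()})
```

```text
{'clock': np.float64(4.183), 'qpos': array([-1.166,  0.716,  0.424,  1.44 , -0.328,  1.036, -0.358]), 'qd': array([ 0.349, -0.529,  0.014,  1.134,  0.07 , -0.62 ,  0.629]), 'tau': array([ -3.705, -56.517,   6.075, -20.565,  -0.186,   0.769,  -0.674]), 'eef_pos': array([427.944, 536.309, 248.502]), 'tool_rot': array([-3.126, -0.012,  0.313]), 'force': array([ 1.703, -0.077,  0.573]), 'torque': array([-0.034, -0.072,  0.018]), 'width': np.float64(85.459)}
```

Call:
step_arm([
  [-10,40,0],
  [-20,80,0],
  [-30,120,0],
  [-40,160,0],
  [-45,200,0],
  [-50,240,0],
  [-55,280,0],
  [-60,320,0],
], yaw=[0.05,0.1,0.15,0.2,0.25,0.3,0.35,0.4], gripper=[1,1,1,1,1,1,1,1])

```text
clock: 4.85
eef_pos: [470.2, 213.6, 242.9]
tool_rot: [-3.122, -0.006, -0.09]
force: [0.5, 0.1, -0.4]
width: 85.3
```

Call:
step_arm([
  [14,39,-2],
  [28,78,-4],
  [42,117,-5],
  [56,156,-6],
  [70,195,-7],
  [84,234,-8],
  [98,273,-9],
  [110,310,-10],
], yaw=[0.05,0.1,0.15,0.2,0.25,0.3,0.35,0.4], gripper=[1,1,1,1,1,1,1,1])

```text
clock: 5.52
eef_pos: [553.0, -105.8, 247.5]
tool_rot: [-3.122, 0.002, -0.49]
force: [0.2, -0.8, 0.1]
width: 85.8
```

Call:
step_arm([
  [0,0,0],
  [0,0,0],
], yaw=[0,0], gripper=[-1,-1])

```text
clock: 5.68
eef_pos: [552.4, -106.7, 247.4]
tool_rot: [-3.123, 0.001, -0.493]
force: [-0.1, 1.2, 0.2]
width: 64.0
```

Run:
```python
from h import *
s=ctrl.read_state();print({k:np.round(v,3) for k,v in s.items()})
d=snap('wrist','w1')
for k,z in [('lever_grip',150),('brake_lever',94),('marker_knob',115),('needle_tip',70),('socket',90)]:
    for r in cams.regions_of('wrist',k)[:1]: print(k,r['conf'],r['pixel'],pt(d,r['pixel'],z).round(0))
for P in [(423.3+150*np.cos(-.55),-8.3+150*np.sin(-.55),150),(423.3+205*np.cos(-.55),-8.3+205*np.sin(-.55),70)]: print(np.round(P),proj(d,P).round())
```

```text
{'clock': np.float64(5.683), 'qpos': array([-0.247,  0.582,  0.625,  1.791, -0.445,  0.908,  0.088]), 'qd': array([-0.06 , -0.009, -0.056,  0.026, -0.012,  0.011, -0.   ]), 'tau': array([ 2.4010e+00, -4.6743e+01,  9.1850e+00, -1.7055e+01,  1.6400e-01,
       -2.0600e-01,  2.7000e-02]), 'eef_pos': array([ 552.437, -106.65 ,  247.43 ]), 'tool_rot': array([-3.123e+00,  1.000e-03, -4.930e-01]), 'force': array([-0.106,  1.184,  0.169]), 'torque': array([ 0.048, -0.003, -0.025]), 'width': np.float64(63.957)}
lever_grip 0.64 [261.2, 178.5] [537. -62. 150.]
brake_lever 0.73 [265.3, 180.0] [525. -72.  94.]
needle_tip 0.62 [337.7, 166.6] [585. -96.  70.]
socket 0.87 [303.5, 265.0] [ 513. -161.   90.]
[551. -87. 150.] [297. 199.]
[ 598. -115.   70.] [360. 178.]
```

View pics/w1.png

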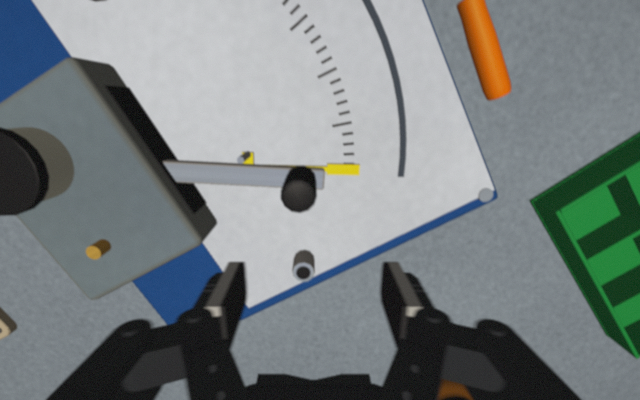

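Run:
```python
from h import *
d=cams.get_image('wrist')
for n,p,z in [('grip',(298,187),150),('tip',(359,169),70),('socket',(303,270),90)]:
    P=pt(d,p,z); v=P[:2]-[423.3,-8.3]; print(n,P.round(1),np.hypot(*v).round(1),np.arctan2(v[1],v[0])+.55)
a=rect(d,60,480,730,-200,50,2.4)
cv2.imwrite('pics/rw.png',a[:,:,::-1])
```

```text
grip [555.8 -74.3 150. ] 148.0 0.08820435840284363
tip [ 601.1 -101.6   70. ] 200.8 0.0668477306378698
socket [ 511.  -160.4   90. ] 175.6 -0.49795895624004705
```

View pics/rw.png

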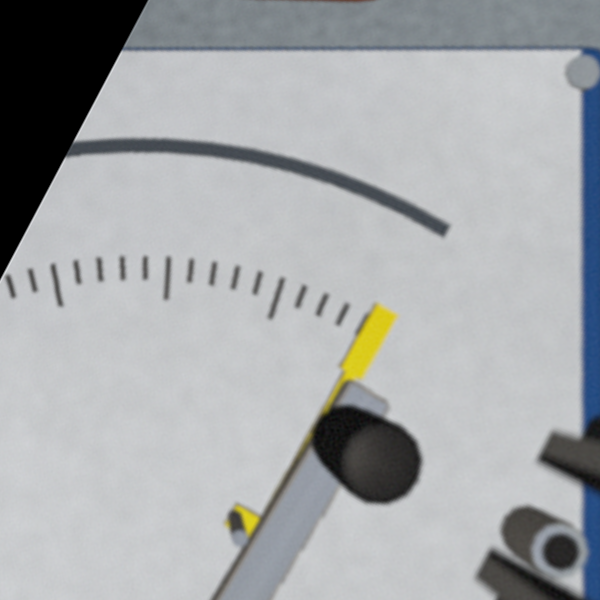

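Call:
step_arm([
  [-13,28,0],
  [-13,28,0],
  [-13,28,30],
  [-13,28,60],
  [-13,28,90],
  [-13,28,114],
  [-13,28,114],
  [-13,28,114],
], yaw=[0.06,0.06,0.06,0.06,0.06,0.06,0.06,0.06], gripper=[-1,-1,-1,-1,-1,-1,-1,-1])

```text
clock: 6.7
eef_pos: [528.0, -119.6, 132.3]
tool_rot: [-3.123, 0.006, -0.548]
force: [-0.2, 0.1, 0.1]
width: 0.1
```

```bash
cat >> h.py <<'E'
C=np.array([423.3,-8.3])
def st():
    s=ctrl.read_state(); p=s['eef_pos']; v=p[:2]-C; r=np.hypot(*v); ph=np.arctan2(v[1],v[0])
    t=np.array([-np.sin(ph),np.cos(ph)]); f=s['force']
    print('t',round(s['clock'],2),'p',p.round(1),'rot',s['tool_rot'].round(3),'w',round(s['width'],1),'r',r.round(1),'ang',(ph+.55).round(4),'f',f.round(2),'ft',(f[:2]@t).round(2),'fr',(f[:2]@v/r).round(2))
    return s
E
python3 - <<'E'
from h import *
st(); d=snap('wrist','w2'); d=snap('side','s2')
E
```

```text
t 6.7 p [ 528.  -119.6  132.3] rot [-3.123  0.006 -0.548] w 0.1 r 152.8 ang -0.266 f [-0.24  0.1   0.13] ft -0.1 fr -0.23
```

View pics/w2.png

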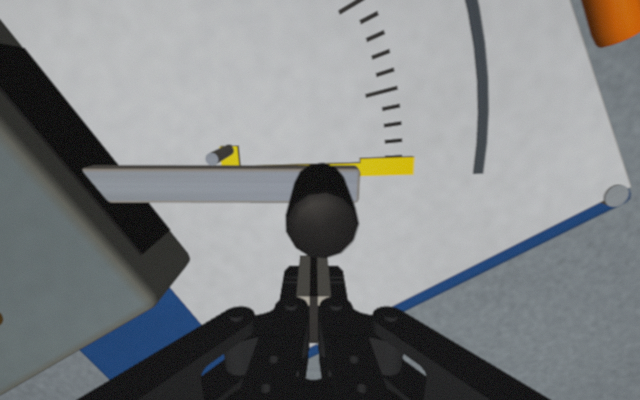

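View pics/s2.png

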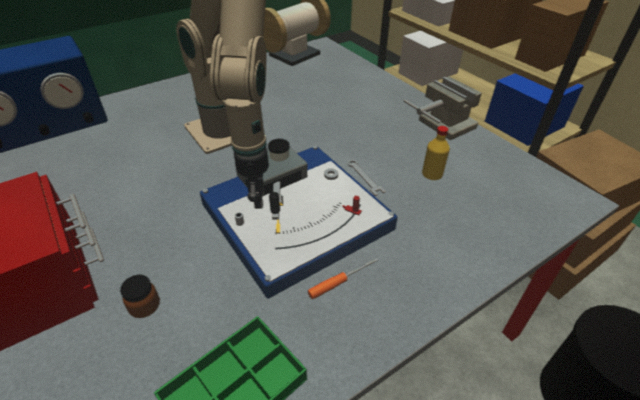

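Call:
step_arm([
  [2,-4,0],
  [2,-8,0],
  [2,-11,0],
  [2,-13,0],
  [2,-15,0],
  [2,-17,0],
  [2,-17,0],
], yaw=[0,0,0,0,0,0,0], gripper=[-1,-1,-1,-1,-1,-1,-1])

```text
clock: 7.38
eef_pos: [539.1, -106.7, 133.2]
tool_rot: [-3.123, 0.003, -0.548]
force: [-1.7, -1.9, 1.9]
width: -0.0
```

```bash
cat >> h.py <<'E'
def lf(s=None):
    s=s or ctrl.read_state(); p=s['eef_pos'][:2]-C; y=s['tool_rot'][2]
    er=np.array([np.cos(y),np.sin(y)]); et=np.array([-er[1],er[0]])
    f=s['force'][:2]
    print('toolframe: rad %.1f tan %.1f  a=%.4f'%(p@er,p@et,y+.55),'f_t %.2f f_r %.2f'%(f@et,f@er),'z',s['eef_pos'][2].round(1),'clk',s['clock'].round(2))
E
python3 - <<'E'
from h import *
st();lf()
E
```

```text
t 7.38 p [ 539.1 -106.7  133.2] rot [-3.123e+00  3.000e-03 -5.480e-01] w -0.0 r 152.0 ang -0.1544 f [-1.69 -1.92  1.94] ft -2.56 fr -0.04Traceback (most recent call last):
  File "<stdin>", line 2, in <module>
  File "h.py", line 32, in lf
    print('toolframe: rad %.1f tan %.1f  a=%.4f'%(p@er,p@et,y+.55),'f_t %.2f f_r %.2f'%(f@et,f@er),'z',s['eef_pos'][2].round(1),'clk',s['clock'].round(2))
                                                                                                                                      ^^^^^^^^^^^^^^^^
AttributeError: 'float' object has no attribute 'round'
```

Call:
step_arm([
  [0.4,-3,0],
  [0.8,-6,0],
  [1.1,-9,0],
  [1.4,-12.1,0],
  [1.6,-15.1,0],
  [1.7,-18.1,0],
  [1.8,-21.2,0],
  [1.8,-24.2,0],
], yaw=[-0.02,-0.04,-0.06,-0.08,-0.1,-0.12,-0.14,-0.16], gripper=[-1,-1,-1,-1,-1,-1,-1,-1])

```text
clock: 8.05
eef_pos: [553.5, -86.6, 133.3]
tool_rot: [-3.122, 0.0, -0.386]
force: [-1.4, -3.0, -2.0]
width: -0.1
```

```bash
sed -i "s/s\['clock'\].round(2)/round(s['clock'],2)/" h.py
python3 - <<'E'
from h import *
lf()
E
```

```text
toolframe: rad 150.1 tan -23.6  a=0.1641 f_t -3.32 f_r -0.13 z 133.3 clk 8.05
```

Call:
step_arm([
  [0.4,-3,0],
  [0.8,-6,0],
  [1.1,-9,0],
  [1.4,-12.1,0],
  [1.6,-15.1,0],
], yaw=[-0.02,-0.04,-0.06,-0.08,-0.1], gripper=[-1,-1,-1,-1,-1])

```text
clock: 8.47
eef_pos: [560.6, -73.2, 133.7]
tool_rot: [-3.122, -0.001, -0.286]
force: [-0.4, -3.7, -2.7]
width: -0.1
```

Run:
```python
from h import *
lf()
```

```text
toolframe: rad 150.0 tan -23.5  a=0.2641 f_t -3.63 f_r 0.69 z 133.7 clk 8.47
```

Call:
step_arm([
  [0.3,-2,0],
  [0.6,-4,0],
  [0.8,-6,0],
], yaw=[-0.013,-0.027,-0.04], gripper=[-1,-1,-1])

```text
clock: 8.72
eef_pos: [563.0, -67.8, 133.9]
tool_rot: [-3.122, -0.002, -0.247]
force: [-1.4, -3.4, -2.8]
width: -0.3
```

Run:
```python
from h import *
lf()
```

```text
toolframe: rad 150.0 tan -23.5  a=0.3033 f_t -3.60 f_r -0.53 z 133.9 clk 8.72
```

Call:
step_arm([
  [0.3,-2,0],
  [0.6,-4,0],
  [0.8,-6,0],
], yaw=[-0.013,-0.027,-0.04], gripper=[-1,-1,-1])

```text
clock: 8.97
eef_pos: [565.2, -62.1, 134.1]
tool_rot: [-3.122, -0.003, -0.207]
force: [-1.6, -3.6, -3.5]
width: -0.0
```

Call:
step_arm([
  [0.3,-2,0],
  [0.6,-4,0],
  [0.8,-6,0],
], yaw=[-0.013,-0.027,-0.04], gripper=[-1,-1,-1])

```text
clock: 9.22
eef_pos: [567.3, -56.4, 134.2]
tool_rot: [-3.122, -0.004, -0.167]
force: [-1.4, -3.0, -3.3]
width: -0.1
```

Call:
step_arm([
  [0.3,-2,0.1],
  [0.6,-4,0.1],
  [0.8,-6,0.2],
], yaw=[-0.013,-0.027,-0.04], gripper=[-1,-1,-1])

```text
clock: 9.47
eef_pos: [569.1, -50.6, 134.1]
tool_rot: [-3.122, -0.005, -0.127]
force: [-0.7, -4.0, -2.6]
width: 0.4
```

Call:
step_arm([
  [0.3,-2,0.1],
  [0.6,-4,0.1],
  [0.8,-6,0.2],
], yaw=[-0.013,-0.027,-0.04], gripper=[-1,-1,-1])

```text
clock: 9.72
eef_pos: [570.7, -44.8, 134.1]
tool_rot: [-3.122, -0.006, -0.087]
force: [-0.7, -4.7, -1.8]
width: 0.0
```

Call:
step_arm([
  [0.3,-2,0.1],
  [0.6,-4,0.1],
  [0.8,-6,0.2],
], yaw=[-0.013,-0.027,-0.04], gripper=[-1,-1,-1])

```text
clock: 9.97
eef_pos: [572.1, -38.9, 134.1]
tool_rot: [-3.123, -0.006, -0.047]
force: [-1.7, -4.3, -0.2]
width: 0.1
```

Call:
step_arm([
  [0.3,-2,0.1],
  [0.6,-4,0.1],
  [0.8,-6,0.2],
], yaw=[-0.013,-0.027,-0.04], gripper=[-1,-1,-1])

```text
clock: 10.22
eef_pos: [573.2, -32.9, 134.1]
tool_rot: [-3.123, -0.007, -0.007]
force: [-2.4, -4.9, 1.0]
width: 0.1
```

Call:
step_arm([
  [0.3,-2,0],
  [0.6,-4,0],
  [0.8,-6,0],
], yaw=[-0.013,-0.027,-0.04], gripper=[-1,-1,-1])

```text
clock: 10.47
eef_pos: [574.0, -26.9, 134.1]
tool_rot: [-3.123, -0.008, 0.033]
force: [-1.2, -3.4, 0.4]
width: -0.2
```

Call:
step_arm([
  [0.3,-2,0],
  [0.6,-4,0],
  [0.8,-6,0],
], yaw=[-0.013,-0.027,-0.04], gripper=[-1,-1,-1])

```text
clock: 10.72
eef_pos: [574.6, -20.9, 134.1]
tool_rot: [-3.124, -0.009, 0.073]
force: [0.1, -5.1, -1.1]
width: -0.1
```

Call:
step_arm([
  [0.3,-2,0],
  [0.6,-4,0],
  [0.7,-5,0],
], yaw=[-0.013,-0.027,-0.033], gripper=[-1,-1,-1])

```text
clock: 10.97
eef_pos: [575.0, -15.9, 134.1]
tool_rot: [-3.124, -0.009, 0.106]
force: [0.0, -6.2, -1.8]
width: 0.3
```

Call:
step_arm([
  [0.1,-1,0],
  [0.3,-2,0],
  [0.3,-2,0],
], yaw=[-0.007,-0.013,-0.013], gripper=[-1,-1,-1])

```text
clock: 11.22
eef_pos: [575.1, -14.9, 134.2]
tool_rot: [-3.125, -0.01, 0.118]
force: [0.4, -6.1, -2.6]
width: 0.1
```

Run:
```python
from h import *
lf()
```

```text
toolframe: rad 149.9 tan -24.4  a=0.6681 f_t -6.07 f_r -0.32 z 134.2 clk 11.22
```

Call:
step_arm([
  [0.1,-1,0],
  [0.1,-1.5,0],
  [0.1,-1.5,0],
], yaw=[-0.007,-0.01,-0.01], gripper=[-1,-1,-1])

```text
clock: 11.47
eef_pos: [575.1, -14.1, 134.2]
tool_rot: [-3.126, -0.01, 0.127]
force: [0.8, -6.5, -1.4]
width: -0.0
```

Run:
```python
from h import *
lf()
```

```text
toolframe: rad 149.8 tan -25.1  a=0.6774 f_t -6.59 f_r -0.02 z 134.2 clk 11.47
```

Call:
step_arm([
  [0,-1,0],
  [0,-2,0],
  [0,-3,0],
  [0,-3,0],
  [0,-3,0],
], yaw=[0,0,0,0,0], gripper=[-1,-1,-1,-1,-1])

```text
clock: 11.88
eef_pos: [575.0, -12.5, 134.2]
tool_rot: [-3.128, -0.011, 0.126]
force: [0.2, -8.9, -3.9]
width: 0.0
```

Run:
```python
from h import *
lf()
```

```text
toolframe: rad 150.0 tan -23.3  a=0.6763 f_t -8.88 f_r -0.94 z 134.2 clk 11.88
```

Call:
step_arm([
  [0,-1,0],
  [0,-2,0],
  [0,-3,0],
  [0,-4,0],
  [0,-4,0],
  [0,-4,0],
], yaw=[0,0,0,0,0,0], gripper=[-1,-1,-1,-1,-1,-1])

```text
clock: 12.38
eef_pos: [574.9, -10.3, 134.3]
tool_rot: [-3.131, -0.011, 0.125]
force: [2.9, -13.0, -5.3]
width: 0.3
```

Run:
```python
from h import *
lf()
```

```text
toolframe: rad 150.1 tan -21.0  a=0.6752 f_t -13.25 f_r 1.23 z 134.3 clk 12.38
```

Call:
step_arm([
  [0,-0.7,0],
  [0,-0.7,0],
  [0,-0.7,0],
  [0,-0.7,0],
  [0,-0.7,0],
  [0,-0.7,0],
], yaw=[0,0,0,0,0,0], gripper=[-1,-1,-1,-1,-1,-1])

```text
clock: 12.88
eef_pos: [574.9, -10.0, 134.3]
tool_rot: [-3.131, -0.011, 0.125]
force: [1.9, -13.5, -5.3]
width: -0.2
```

Run:
```python
from h import *
lf()
```

```text
toolframe: rad 150.2 tan -20.6  a=0.6749 f_t -13.59 f_r 0.21 z 134.3 clk 12.88
```

Call:
step_arm([
  [0,0,0],
  [0,0,0],
  [0,0,0],
  [0,0,0],
  [0,0,0],
  [0,0,0],
], yaw=[0,0,0,0,0,0], gripper=[-1,-1,-1,-1,-1,-1])

```text
clock: 13.38
eef_pos: [574.9, -10.1, 134.3]
tool_rot: [-3.131, -0.011, 0.125]
force: [1.8, -12.4, -5.8]
width: -0.0
```

Run:
```python
from h import *
lf()
```

```text
toolframe: rad 150.2 tan -20.6  a=0.6748 f_t -12.57 f_r 0.27 z 134.3 clk 13.38
```

Call:
step_arm([
  [0,-0.8,0],
  [0,-0.8,0],
  [0,-0.8,0],
  [0,-0.8,0],
], yaw=[0,0,0,0], gripper=[-1,-1,-1,-1])

```text
clock: 13.72
eef_pos: [574.8, -9.6, 134.3]
tool_rot: [-3.132, -0.012, 0.125]
force: [1.9, -13.4, -6.2]
width: 0.3
```

Run:
```python
from h import *
lf()
```

```text
toolframe: rad 150.2 tan -20.2  a=0.6746 f_t -13.58 f_r 0.24 z 134.3 clk 13.72
```

Call:
step_arm([
  [-1.4,7.5,0],
  [-3.1,14.9,0],
  [-5.2,22.1,0],
  [-7.7,29.3,0],
  [-10.5,36.4,0],
  [-13.6,43.3,0],
  [-17.2,50,0],
  [-21,56.6,0],
], yaw=[0.05,0.1,0.15,0.2,0.25,0.3,0.35,0.4], gripper=[-1,-1,-1,-1,-1,-1,-1,-1])

```text
clock: 14.38
eef_pos: [559.4, -63.2, 133.2]
tool_rot: [-3.121, -0.001, -0.277]
force: [0.2, -1.9, 0.7]
width: 0.4
```

Run:
```python
from h import *
lf()
```

```text
toolframe: rad 146.0 tan -15.6  a=0.2734 f_t -1.79 f_r 0.71 z 133.2 clk 14.38
```

Call:
step_arm([
  [-1.4,10,0],
  [-3.1,20,0],
  [-5.2,30,0],
  [-7.7,40,0],
  [-10.5,49,0],
  [-13.6,57,0],
  [-13.6,65,0],
  [-13.6,70,0],
], yaw=[0.05,0.1,0.15,0.2,0.25,0.28,0.28,0.28], gripper=[-1,-1,-1,-1,-1,-1,-1,-1])

```text
clock: 15.05
eef_pos: [527.9, -127.3, 131.7]
tool_rot: [-3.122, 0.004, -0.552]
force: [0.0, -0.5, 0.7]
width: -0.1
```

Run:
```python
from h import *
lf();st()
for n in ['wrist','side','scene']:
    d=snap(n,n+'3')
    for k in ['needle_tip','marker_tip','marker_knob','lever_grip']:
        for r in cams.regions_of(n,k)[:1]:
            z=dict(needle_tip=70,marker_tip=70,marker_knob=95,lever_grip=125)[k]
            P=pt(d,r['pixel'],z); v=P[:2]-C; print(n,k,r['conf'],r['pixel'],P.round(0),np.hypot(*v).round(),np.arctan2(v[1],v[0])+.55)
    a=rect(d,70,510,710,-150,150,2.6); cv2.imwrite(f'pics/r3_{n}.png',a[:,:,::-1])
```

```text
toolframe: rad 151.5 tan -46.4  a=-0.0022 f_t -0.44 f_r 0.31 z 131.7 clk 15.05
t 15.05 p [ 527.9 -127.3  131.7] rot [-3.122  0.004 -0.552] w -0.1 r 158.4 ang -0.2996 f [ 0.03 -0.54  0.72] ft -0.33 fr 0.43
wrist needle_tip 0.75 [157.4, 24.5] [524.  14.  70.] 104.0 0.765116933860247
wrist lever_grip 0.65 [257.2, 174.9] [538. -70. 125.] 130.0 0.05373935951587461
side needle_tip 0.68 [302.6, 196.2] [522.  12.  70.] 101.0 0.7561967367266705
side marker_tip 0.61 [356.9, 206.9] [638. 109.  70.] 244.0 1.0505874586325747
side marker_knob 0.57 [355.2, 206.2] [653.  90.  95.] 250.0 0.9534584095144258
side lever_grip 0.73 [365.1, 175.0] [596. 165. 125.] 244.0 1.3361722088486685
scene marker_knob 0.5 [309.7, 221.5] [645. 116.  95.] 255.0 1.0619678325758046
scene lever_grip 0.51 [317.2, 171.2] [539. -38. 125.] 119.0 0.2948935610350777
```

View pics/wrist3.png

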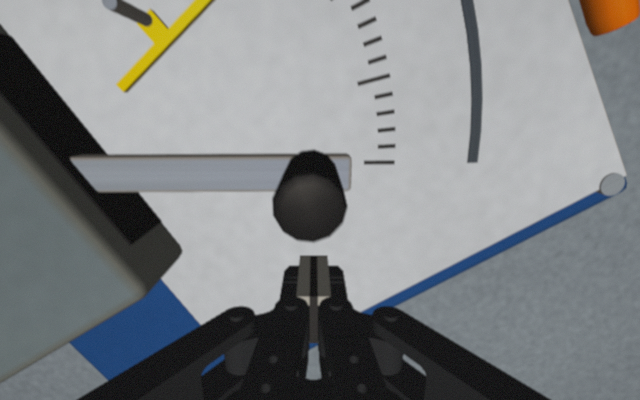

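View pics/r3_side.png

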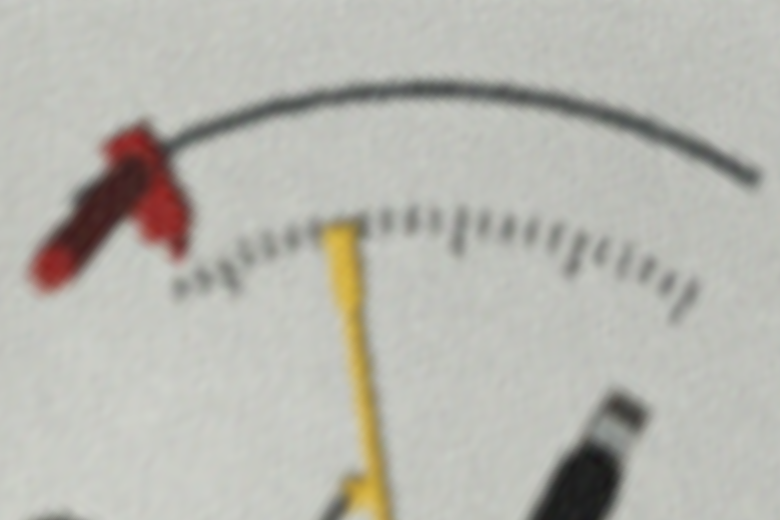

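View pics/r3_scene.png

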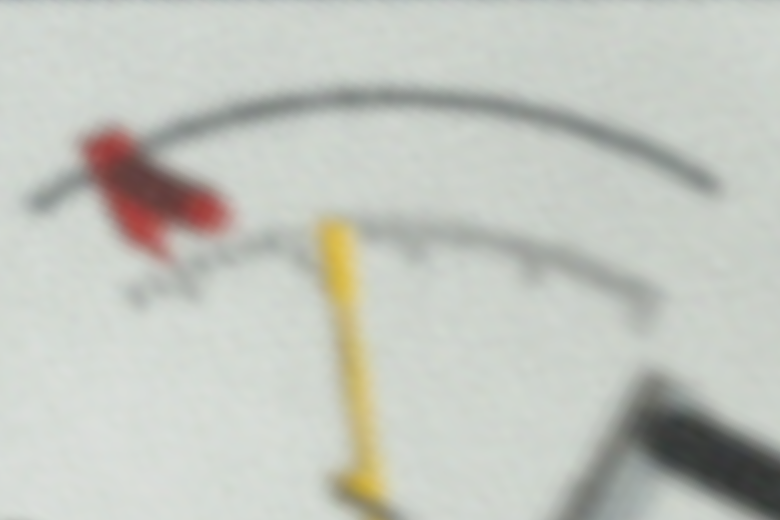

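Call:
step_arm([
  [0,5,-40],
  [0,0,-80],
  [-3,-40,-100],
  [-6,-80,-100],
  [-9,-120,-100],
  [-12,-160,-100],
  [-16,-200,-100],
  [-19,-240,-100],
], yaw=[-0.12,-0.24,-0.36,-0.48,-0.6,-0.72,-0.84,-0.96], gripper=[-1,-1,-1,0,0,0,0,0])

```text
clock: 16.47
eef_pos: [637.5, 87.9, 236.8]
tool_rot: [-3.127, -0.014, 0.414]
force: [0.1, -0.2, 0.1]
width: 42.7
```

Call:
step_arm([
  [0,0,0],
  [0,0,0],
  [0,0,0],
  [0,0,0],
  [0,0,0],
  [0,0,0],
  [0,0,0],
  [0,0,0],
], yaw=[-0.12,-0.24,-0.36,-0.48,-0.6,-0.72,-0.84,-0.96], gripper=[0,0,0,0,0,0,0,0])

```text
clock: 17.13
eef_pos: [637.0, 85.6, 236.4]
tool_rot: [3.139, -0.019, 1.374]
force: [0.5, 0.2, 0.6]
width: 42.6
```

Run:
```python
from h import *
st();print(ctrl.read_state()['qpos'].round(2))
```

```text
t 17.13 p [637.   85.6 236.4] rot [ 3.139 -0.019  1.374] w 42.6 r 233.4 ang 0.964 f [0.53 0.23 0.61] ft -0.0 fr 0.58
[-0.22  0.64  0.09  1.57 -0.09  0.93  1.28]
```

Call:
step_arm([
  [14,4,0],
  [14,4,0],
  [14,4,0],
  [14,4,0],
  [14,4,0],
  [14,4,0],
  [14,4,0],
], yaw=[-0.12,-0.24,-0.36,-0.48,-0.6,-0.64,-0.64], gripper=[0,0,0,0,0,0,0])

```text
clock: 17.72
eef_pos: [643.8, 98.3, 236.7]
tool_rot: [3.128, -0.014, 2.009]
force: [-0.6, 0.7, -0.6]
width: 42.8
```

Run:
```python
from h import *
st(); d=snap('wrist','w4')
for k,z in [('marker_knob',115),('needle_tip',70),('marker_tip',70)]:
    for r in cams.regions_of('wrist',k)[:1]: print(k,r['conf'],r['pixel'],pt(d,r['pixel'],z).round(0))
print(proj(d,[643.9,98.3,115]),proj(d,[643.9,98.3,70]))
```

```text
t 17.72 p [643.8  98.3 236.7] rot [ 3.128 -0.014  2.009] w 42.8 r 244.9 ang 1.0004 f [-0.63  0.66 -0.56] ft 0.87 fr -0.28
marker_knob 0.78 [314.7, 183.7] [627.  93. 115.]
needle_tip 0.77 [257.1, 61.4] [566.  14.  70.]
marker_tip 0.78 [313.6, 182.3] [638.  98.  70.]
[311.96852848 204.98431793] [311.42602917 188.55324795]
```

View pics/w4.png

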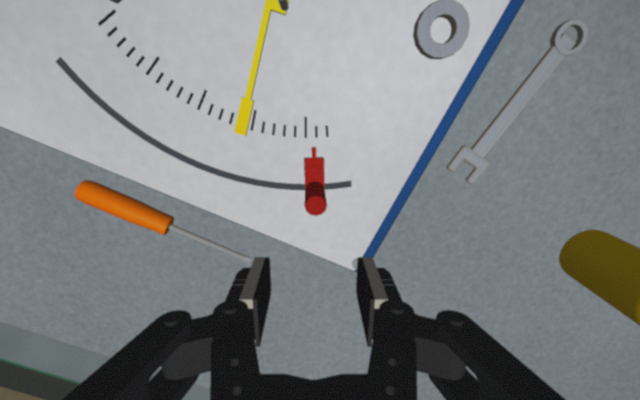

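Call:
step_arm([
  [0,0,40],
  [0,-1,80],
  [0,-1.5,110],
  [0,-2,129],
  [0,-2,129],
  [0,-2,129],
], yaw=[0,0,0,0,0,0], gripper=[0,0,0,0,0,0])

```text
clock: 18.42
eef_pos: [642.6, 100.3, 107.2]
tool_rot: [3.129, -0.014, 2.008]
force: [0.1, 0.1, 0.7]
width: 42.5
```

Run:
```python
from h import *
st(); d=snap('wrist','w5')
```

```text
t 18.42 p [642.6 100.3 107.2] rot [ 3.129 -0.014  2.008] w 42.5 r 244.7 ang 1.0098 f [0.13 0.12 0.75] ft 0.05 fr 0.16
```

View pics/w5.png

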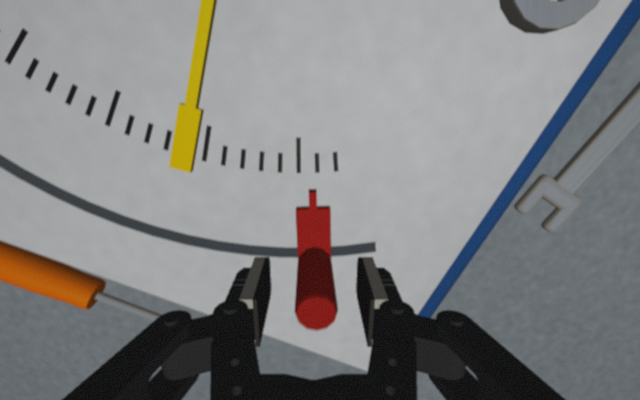

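Call:
step_arm([
  [0,0,0],
  [0,0,0],
  [0,0,0],
  [0,0,0],
  [0,0,0],
], yaw=[0,0,0,0,0], gripper=[-1,-1,-1,-1,-1])

```text
clock: 18.88
eef_pos: [644.5, 100.5, 110.1]
tool_rot: [3.124, -0.013, 2.008]
force: [0.8, -0.2, 6.8]
width: 16.5
```

```bash
cat >> h.py <<'E'
def meas(tag):
    s=st(); d=snap('wrist',tag); a=d['frame'].astype(int)
    R,G,B=a[...,0],a[...,1],a[...,2]
    yel=(R>140)&(G>110)&(B<90); red=(R>100)&(G<70)&(B<70)
    def ang(m,z,r0,r1):
        ys,xs=np.nonzero(m); P=np.array([pt(d,(x,y),z)[:2] for x,y in zip(xs,ys)])-C
        r=np.hypot(*P.T); t=np.arctan2(P[:,1],P[:,0])+.55
        k=(r>r0)&(r<r1); 
        return (k.sum(), t[k].mean().round(4) if k.any() else None, r.min().round(1), r.max().round(1)) if len(P) else None
    for r0 in (150,185,195,200): print('needle',r0,ang(yel,70,r0,207))
    for r0,r1 in ((203,207),(203,212),(213,222)): print('marker',r0,r1,ang(red,69,r0,r1))
    g=cv2.cvtColor(d['frame'],cv2.COLOR_RGB2GRAY)
    return d
E
python3 - <<'E'
from h import *
meas('w6')
E
```

```text
t 18.88 p [644.5 100.5 110.1] rot [ 3.124 -0.013  2.008] w 16.5 r 246.5 ang 1.0073 f [ 0.79 -0.25  6.8 ] ft -0.57 fr 0.6
needle 150 (np.int64(2037), np.float64(0.694), np.float64(132.1), np.float64(204.4))
needle 185 (np.int64(862), np.float64(0.6943), np.float64(132.1), np.float64(204.4))
needle 195 (np.int64(405), np.float64(0.6944), np.float64(132.1), np.float64(204.4))
needle 200 (np.int64(188), np.float64(0.6945), np.float64(132.1), np.float64(204.4))
marker 203 207 (np.int64(0), None, np.float64(207.9), np.float64(302.0))
marker 203 212 (np.int64(52), np.float64(1.0048), np.float64(207.9), np.float64(302.0))
marker 213 222 (np.int64(356), np.float64(1.0044), np.float64(207.9), np.float64(302.0))
```

View pics/w6.png

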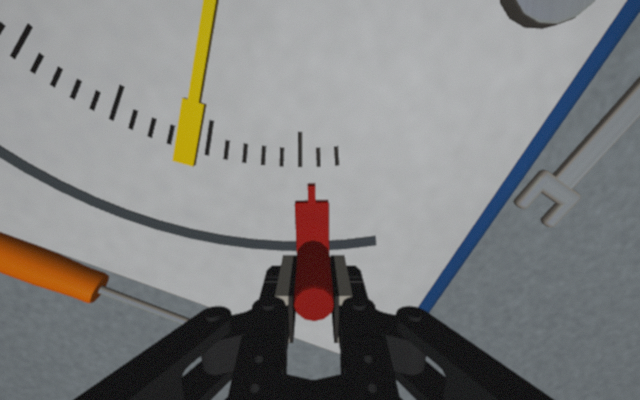

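Call:
step_arm([
  [-9.8,0,-2],
  [-19.6,-0.4,-3],
  [-29.4,-1.3,-3],
  [-39.1,-2.5,-3],
  [-48.8,-4,-3],
  [-58.4,-6,-3],
  [-67.9,-8.4,-3],
  [-70.2,-9,-3],
], yaw=[0.04,0.08,0.12,0.16,0.2,0.24,0.28,0.29], gripper=[-1,-1,-1,-1,-1,-1,-1,-1])

```text
clock: 19.6
eef_pos: [666.7, 29.4, 110.3]
tool_rot: [3.128, -0.015, 1.711]
force: [5.4, 1.5, -4.4]
width: 16.2
```

Call:
step_arm([
  [0,0,0],
  [0,0,0],
  [0,0,0],
], yaw=[0,0,0], gripper=[-1,-1,-1])

```text
clock: 19.85
eef_pos: [666.5, 30.8, 110.3]
tool_rot: [3.128, -0.016, 1.715]
force: [5.7, -0.1, -4.3]
width: 16.0
```

Run:
```python
from h import *
meas('w7')
```

```text
t 19.85 p [666.5  30.8 110.3] rot [ 3.128 -0.016  1.715] w 16.0 r 246.3 ang 0.7093 f [ 5.68 -0.15 -4.26] ft -1.05 fr 5.58
needle 150 (np.int64(1836), np.float64(0.6967), np.float64(126.6), np.float64(204.1))
needle 185 (np.int64(781), np.float64(0.6969), np.float64(126.6), np.float64(204.1))
needle 195 (np.int64(360), np.float64(0.6967), np.float64(126.6), np.float64(204.1))
needle 200 (np.int64(161), np.float64(0.6968), np.float64(126.6), np.float64(204.1))
marker 203 207 (np.int64(0), None, np.float64(208.0), np.float64(310.0))
marker 203 212 (np.int64(48), np.float64(0.7081), np.float64(208.0), np.float64(310.0))
marker 213 222 (np.int64(335), np.float64(0.7074), np.float64(208.0), np.float64(310.0))
```

View pics/w7.png

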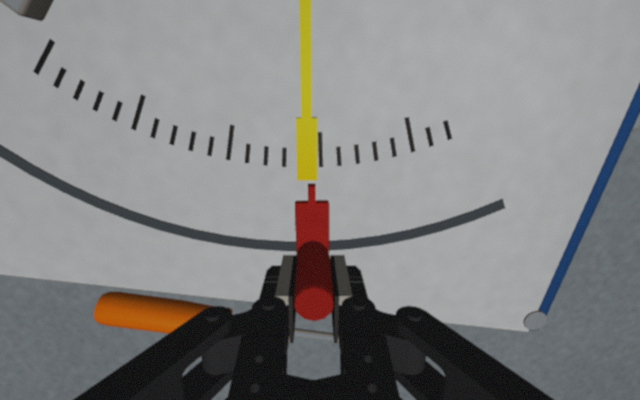

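Call:
step_arm([
  [-1.4,1,1],
  [-2.8,2,2],
  [-2.8,2,2],
  [-2.8,2,2],
], yaw=[0.006,0.011,0.011,0.011], gripper=[-1,-1,-1,-1])

```text
clock: 20.23
eef_pos: [667.0, 28.6, 109.9]
tool_rot: [3.132, -0.016, 1.704]
force: [-2.8, -0.6, 10.6]
width: 16.1
```

Run:
```python
from h import *
meas('w8')
```

```text
t 20.23 p [667.   28.6 109.9] rot [ 3.132 -0.016  1.704] w 16.1 r 246.5 ang 0.7001 f [-2.78 -0.6  10.58] ft -0.18 fr -2.84
needle 150 (np.int64(1839), np.float64(0.6967), np.float64(126.6), np.float64(204.2))
needle 185 (np.int64(772), np.float64(0.6966), np.float64(126.6), np.float64(204.2))
needle 195 (np.int64(350), np.float64(0.6967), np.float64(126.6), np.float64(204.2))
needle 200 (np.int64(157), np.float64(0.697), np.float64(126.6), np.float64(204.2))
marker 203 207 (np.int64(0), None, np.float64(207.9), np.float64(310.2))
marker 203 212 (np.int64(51), np.float64(0.699), np.float64(207.9), np.float64(310.2))
marker 213 222 (np.int64(356), np.float64(0.6974), np.float64(207.9), np.float64(310.2))
```

Call:
step_arm([
  [0,-0.7,-1.4],
  [0,-0.7,-1.4],
  [0,-0.7,-1.4],
  [0,-0.7,-1.4],
  [0,-0.7,-1.4],
  [0,-0.7,-1.4],
], yaw=[0,0,0,0,0,0], gripper=[-1,-1,0,0,0,0])

```text
clock: 20.78
eef_pos: [665.5, 30.3, 108.6]
tool_rot: [3.134, -0.018, 1.707]
force: [-0.6, 0.3, 0.2]
width: 42.5
```

Call:
step_arm([
  [0,0,-20],
  [0,0,-50],
  [0,0,-90],
  [0,0,-125],
  [0,0,-125],
  [0,0,-125],
], yaw=[0,0,0,0,0,0], gripper=[0,0,0,0,0,0])

```text
clock: 21.28
eef_pos: [666.6, 28.0, 236.7]
tool_rot: [3.127, -0.017, 1.707]
force: [0.2, -0.4, -0.4]
width: 42.6
```

Run:
```python
from h import *
meas('w9')
for n in ['side','scene']: snap(n,n+'9')
d=cams.get_image('side'); cv2.imwrite('pics/r9.png',rect(d,70,410,710,-220,190,1.9)[:,:,::-1])
```

```text
t 21.28 p [666.6  28.  236.7] rot [ 3.127 -0.017  1.707] w 42.6 r 246.0 ang 0.6981 f [ 0.24 -0.43 -0.4 ] ft -0.46 fr 0.17
needle 150 (np.int64(518), np.float64(0.6978), np.float64(97.4), np.float64(324.0))
needle 185 (np.int64(214), np.float64(0.6977), np.float64(97.4), np.float64(324.0))
needle 195 (np.int64(91), np.float64(0.6969), np.float64(97.4), np.float64(324.0))
needle 200 (np.int64(31), np.float64(0.6964), np.float64(97.4), np.float64(324.0))
marker 203 207 (np.int64(0), None, np.float64(207.8), np.float64(315.2))
marker 203 212 (np.int64(10), np.float64(0.7005), np.float64(207.8), np.float64(315.2))
marker 213 222 (np.int64(120), np.float64(0.6992), np.float64(207.8), np.float64(315.2))
```

View pics/w9.png

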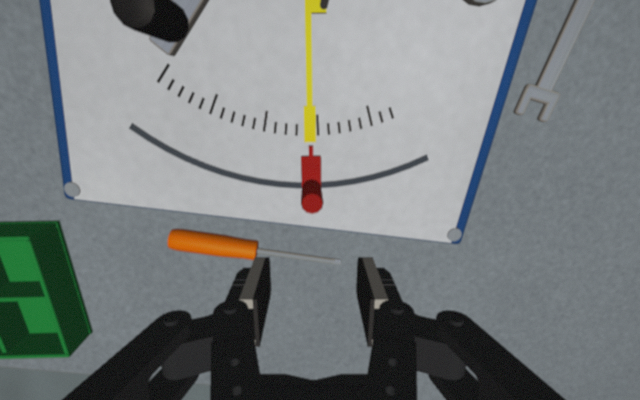

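View pics/r9.png

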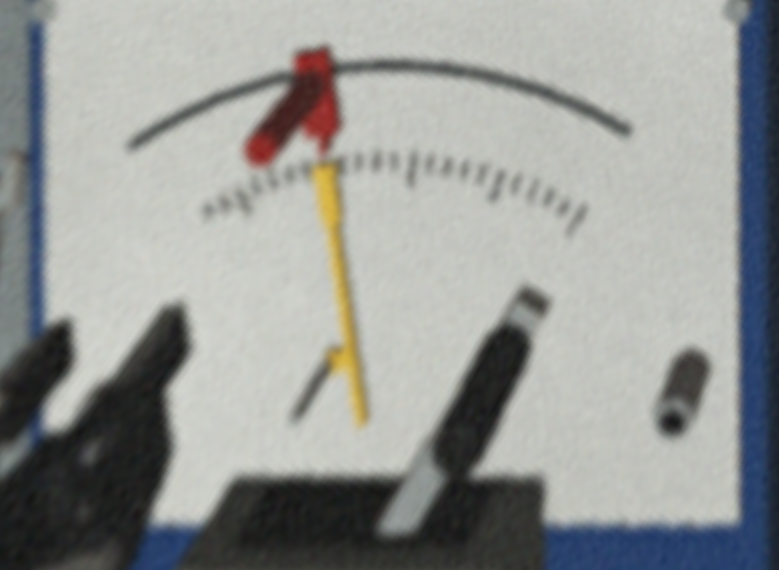

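Wrist view: the needle tip is at (310,140) and the red index at (311,150), so they are in line. The lever is at rest, the socket and bearing are undisturbed, and the gripper is clear. I'm handing the job in.

Run:
```python
from h import *
print(ctrl.finish_job())
```

```text
the job is handed in; nothing more can be done
None
```

The brake check is done and handed in at about 21.5 s.

- **Brake push:** I pushed the lever counter-clockwise by its grip through the free play, at 3–5 N. It firmed up at roughly 0.67–0.7 rad. I then held 12.6–13.6 N for about 1.3 s, a little under the 14 N aimed for but inside the 12–16 N band. The highest force in the readings between moves was 13.6 N. I backed off along the arc, and the lever came back to rest.
- **Marker:** I gripped the red marker's knob, slid it to the needle and let go. The last wrist picture puts the needle at 0.697 rad and the marker at 0.699–0.700 rad. That is about 0.003 rad apart, against 0.026 rad for half a division. I did not touch the needle with the gripper.
- **Final checks:** The gripper is clear above everything, with the force reading near zero. In the last pictures the lever is at rest. The socket shows where it was, and what shows of the other loose items does too.
- **Slips:** My first transit move went the wrong way in free air. It left a slight tool tilt of about 0.02 rad and touched nothing. Gripping the knob also pressed up to about 11 N vertically for a moment, which I eased before letting go.

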